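# Sweep the counted steel rings into the counting tray's channel and cover them

### The arm

A 6-joint arm with a two-finger parallel gripper is mounted at the origin on a cart in front of the work surface, level with it; the furniture and walls round the work are solid. World frame = base frame: x ahead of the robot, y to its left, z up, the work surface at z = 0. Lengths are in mm, angles in rad, forces in N, time in s.
With the tool pointing down it reaches from about 375 to 825 mm from the base axis. Payload 5.5 kg.
Tool frame: the origin (TCP) lies at the very end of the fingers, on their centre line; the grasp point (between the pads) lies 19 mm behind it; z points along the fingers, y is the line along which they close (so a half turn about z gives the same grasp; the last joint's range is limited). The gripper opens to 85 mm and grips with 20 to 120 N. Pads are 22 mm wide; open, the fingers measure 114 mm over their backs; the gripper's body (76 mm by 85 mm) begins 54 mm behind the grasp point. The pads swing forward as they close: fully open they stand 13 mm farther back than shut.
Start: joints at [-1.195, 0.314, -0.047, 1.21, 0, 1.571], TCP at [220.206, -558.125, 231.299] pointing down, gripper open.
Joint ranges: [-2.67, 2.67], [-0.69, 1.73], [-1.03, 1.25], [-2.08, 2.16], [-1.42, 1.45], [-3.14, 3.14]. Speed limits (rad/s): [2.39, 2.39, 3.01, 3.14, 3.14, 3.14].

### API

Orientations are given as a unit quaternion [w, x, y, z].
In Python, from station import * gives the robot as it stands.
- The arm moves only by the tool jog_arm, never from a script. Its argument "motion" is a list of rows, each a list of 7 numbers: the shift along the tool's x, y, z in m, then the turn, a rotation vector about the tool's x, y, z in degrees, then the closure, from -1 (fully open) to 1 (shut), so that 0 is half open. In form: [[tx, ty, tz, ax, ay, az, claw], ...]. A call has 1 to 12 rows; each row shifts and turns the commanded pose from where the row before left it, along the tool's axes as they then stand; what a row does not reach is not made up. A row lasts 1/12 s, in which the tool goes at most 41.7 mm and 7.16 degrees, less where a joint would pass 70% of its speed; a pose out of reach is approached as far as the arm can. A call is refused whole if a number of a shift passes 0.0417 or a number of a turn 7.16, either way. A call with a gripper value outside its range is refused whole. The fingers move at their own pace and stop on an object; "grip_force" is the grip in N (left out, the last holds). Time passes only in rows, so rows that do not move let the fingers close. It gives the time, the measured TCP pose, the force, the opening and the grip force at its end, in the units of the state.
- observe(): the state, without advancing time (a new reading comes with each control period).
- read_camera(name): name is "scene" or "top" or "wrist"; returns a dict with "color" (420x560x3 uint8, red, green, blue), "z_map" (420x560 float32, mm along the optical axis (not along the pixel's ray), 0 where there is no reading), "fx", "fy", "cx", "cy" (pixels), "cam_to_world" (4x4, takes a point from camera to world coordinates); the wrist camera has in their place "T_tool_cam" (4x4, takes a point from camera to tool coordinates, whose origin is the TCP and whose axes are the flange's). Camera axes: x right, y up, looking along -z (the intrinsics and any distortion apply to the point x, -y, -z); pixel columns grow to the right and rows downward; lengths in mm; the calibration is good to about 2 mm. A picture is of the moment at which its call begins: read the wrist's pose just before it.
- finish_job(): hands the job in; it is judged then, once.
Trained networks look in the newest picture that a camera, given by its name, has taken for a name from the list of things; names that differ only in an ending like _2 or _b are one class to them, and where a whole thing is asked for, a point or a joint stands for the part that bears it (a point fixed in the world has none). Each returns a list of dicts, best first, with "conf" (0 to 1); they miss things now and then, are a little off and sometimes report something else, mostly with a low value. They report only what shows in the picture. A call takes as long as a camera call.
- recognise(camera, target): "at" ([x, y, z] in mm, in the coordinates of the camera as it stood for that picture, good to about 4 mm: the middle of the surface that is visible of it).
The state is a dict: "time": time; "joint_pos": joint angles; "joint_velocities": joint speeds; "joint_efforts": joint torques, N m; "tool_pos": TCP position; "tcp_rot": TCP orientation; "wrist_force": force on the tool from outside, world axes, zero at the start; "ft_torque": the same for the moment, N m; "finger_gap": opening from 0.0 (shut) to 1.0 (fully open); "gripper_force": force on a finger pad.
Only numpy, scipy, OpenCV 4.12 (cv2) and the standard library are available. Lean on these libraries where they do the work, as an engineer would, in place of code of your own. Each camera call takes 0.05 s, during which the arm holds its last target. There are 200 camera calls.

### The job

The six steel rings on the counting tray have been counted: sweep them across the platform with the fingers so that all of them drop into the tray's open side channel, then push the channel's hinged cover fully shut over them. Only push things - do not pick the rings up - and leave the bottle, the cup and the vial beside the tray standing where they are.

Things in the scene. Friction and masses are not known exactly. Their poses are not given: they have to be found in the camera images.
- tray: dark grey plastic counting tray, 210 x 210 mm, fixed, on rubber feet. Origin: centre of its underside, at bench level; z up, x along the channel, y from platform to channel (sweep direction). All offsets below are in this frame (mm). Flat platform at z = 32, x -100 to 100, y -100 to 55, with rims 5 thick, tops at z = 43, at its back (y = -105 to -100) and both ends; no rim towards the channel
- platform_edge (a point): middle of the platform's open edge, at tray (0, 55, 32): here the platform drops straight into the channel
- channel (a point): middle of the channel's floor, at tray (0, 78, 5). The channel runs from y = 55 to 101 and x = -100 to 100, 27 mm deep below the platform; outer wall y = 101 to 106, top at z = 31; the -x end is a sill with top at z = 18 and a small pour lip outside (to x = -125), the +x end wall reaches z = 32
- cover (a joint): hinge of the cover, an aluminium plate 196 mm along x, 55 wide, 3 thick. 0 = shut: level over the channel, top at z = 37, free edge at y = 48, a 45 mm wide tab in its middle to y = 40. The value (rad) grows as the free edge rises and swings outwards; pi/2 = upright, stop at 2.0. Hinge line along x at y = 103.5, z = 35.5. Stiff hinge: the cover stays where left; about 1 N at its free edge moves it
- cover_tab (a point): middle of the tab on the cover's free edge, 58.5 mm from the hinge line
- ring_0: steel ring sample, 22 mm outside diameter, 11 mm high, 14 to 28 g, lying flat on the platform; origin: centre of its underside, z its axis
- ring_1: steel ring sample, 22 mm outside diameter, 11 mm high, 14 to 28 g, lying flat on the platform; origin: centre of its underside, z its axis
- ring_2: steel ring sample, 22 mm outside diameter, 11 mm high, 14 to 28 g, lying flat on the platform; origin: centre of its underside, z its axis
- ring_3: steel ring sample, 22 mm outside diameter, 11 mm high, 14 to 28 g, lying flat on the platform; origin: centre of its underside, z its axis
- ring_4: steel ring sample, 22 mm outside diameter, 11 mm high, 14 to 28 g, lying flat on the platform; origin: centre of its underside, z its axis
- ring_5: steel ring sample, 22 mm outside diameter, 11 mm high, 14 to 28 g, lying flat on the platform; origin: centre of its underside, z its axis
- dropper: dropper bottle 38 mm diameter, 98 mm high, standing loose beside the tray's back; origin: centre of its underside
- mould_cup: open mounting cup of silicone, 41 mm diameter, 30 mm high, standing loose beside the tray's back; origin: centre of its underside
- cap_vial: white vial with a black cap, 43 mm diameter, 85 mm high, standing loose 95 to 115 mm from the channel's outer wall; origin: centre of its underside

How it is judged (in metres and radians):
On the way, in this order (a step that is already met when the one before it is completed fails the run):
1. all six rings have dropped into the channel while the cover is open (y of ring_0 in the frame of tray between 0.055 and 0.102 m and x of ring_0 in the frame of tray between -0.101 and 0.101 m and z of each of ring_0, ring_1, ring_2, ring_3, ring_4, ring_5 in the frame of tray below 0.029 m and y of ring_1 in the frame of tray between 0.055 and 0.102 m and x of ring_1 in the frame of tray between -0.101 and 0.101 m and y of ring_2 in the frame of tray between 0.055 and 0.102 m and x of ring_2 in the frame of tray between -0.101 and 0.101 m and y of ring_3 in the frame of tray between 0.055 and 0.102 m and x of ring_3 in the frame of tray between -0.101 and 0.101 m and y of ring_4 in the frame of tray between 0.055 and 0.102 m and x of ring_4 in the frame of tray between -0.101 and 0.101 m and y of ring_5 in the frame of tray between 0.055 and 0.102 m and x of ring_5 in the frame of tray between -0.101 and 0.101 m and value of joint cover above 0.8 rad), for 0.2 s.
2. the cover is shut over the rings (y of ring_0 in the frame of tray between 0.055 and 0.102 m and x of ring_0 in the frame of tray between -0.101 and 0.101 m and z of each of ring_0, ring_1, ring_2, ring_3, ring_4, ring_5 in the frame of tray below 0.029 m and y of ring_1 in the frame of tray between 0.055 and 0.102 m and x of ring_1 in the frame of tray between -0.101 and 0.101 m and y of ring_2 in the frame of tray between 0.055 and 0.102 m and x of ring_2 in the frame of tray between -0.101 and 0.101 m and y of ring_3 in the frame of tray between 0.055 and 0.102 m and x of ring_3 in the frame of tray between -0.101 and 0.101 m and y of ring_4 in the frame of tray between 0.055 and 0.102 m and x of ring_4 in the frame of tray between -0.101 and 0.101 m and y of ring_5 in the frame of tray between 0.055 and 0.102 m and x of ring_5 in the frame of tray between -0.101 and 0.101 m and value of joint cover below 0.06 rad), for 0.2 s.
At the end, for the whole second after the job is handed in: All six rings lie at rest inside the channel, below the platform's level, and the cover is shut over them (within 0.06 rad, about 3 mm at its free edge); the dropper bottle, the mould cup and the capped vial stand upright within 20 mm of where they were (all of step 2 and linear speed of each of ring_0, ring_1, ring_2, ring_3, ring_4, ring_5 below 0.02 m/s and distance of each of dropper, mould_cup, cap_vial from where it was at the start of the episode below 0.02 m and angle between each of dropper, mould_cup, cap_vial's own z axis and vertical below 0.2 rad); the robot touches nothing.
It fails at once if a ring is picked up (raised more than 20 mm above the platform) (z of any of ring_0, ring_1, ring_2, ring_3, ring_4, ring_5 in the frame of tray above 0.052 m).
It fails at once if the dropper bottle is pushed away (more than 20 mm) or knocked over (distance of dropper from where it was at the start of the episode above 0.02 m or angle between dropper's own z axis and vertical above 0.5 rad).
It fails at once if the mould cup is pushed away (more than 20 mm) or knocked over (distance of mould_cup from where it was at the start of the episode above 0.02 m or angle between mould_cup's own z axis and vertical above 0.5 rad).
It fails at once if the capped vial is pushed away (more than 20 mm) or knocked over (distance of cap_vial from where it was at the start of the episode above 0.02 m or angle between cap_vial's own z axis and vertical above 0.5 rad).
It also fails if it takes over 58 s, if anything falls off the work surface, if the arm or the gripper's body presses on something with over 40 N, if the wrist force passes 120 N, or if a joint passes its speed limit or range.

## Working session

There is one attempt and no reset: what is moved stays moved. The work goes in short steps, Python scripts to look and compute and a tool call to move; the robot and the scene stay as the last step left them, time stands still between calls to the robot, and variables do not carry over. Pictures are saved under pics/ and viewed, at most 10 in all, crops included, and the job is handed in when it is done.

Besides the shell and the picture viewer there is one more tool, called by a JSON object that holds its "api" and its "payload", one argument or row to a line. jog_arm: Moves the arm, as the interface text tells. Its arguments: {"type":"object","properties":{"motion":{"type":"array","items":{"type":"array","items":{"type":"number"}}},"grip_force":{"type":"number"}},"required":["motion"]}

```bash
mkdir -p pics; cat > h.py <<'E'
from station import *
import numpy as np, cv2
def world(cam, p):
    return (np.array(cam["cam_to_world"])@np.r_[p,1])[:3]
def cloud(c):
    z=c["z_map"].astype(float); v,u=np.mgrid[:z.shape[0],:z.shape[1]]
    P=np.stack([(u-c["cx"])/c["fx"]*z,-(v-c["cy"])/c["fy"]*z,-z,np.ones_like(z)],-1)
    W=P@np.array(c["cam_to_world"]).T
    W[z==0]=np.nan
    return W[...,:3]
E
python3 - <<'E'
from h import *
s=observe(); print({k:np.round(v,3).tolist() for k,v in s.items()})
for n in ["top","scene"]:
    c=read_camera(n); cv2.imwrite(f"pics/{n}0.png",c["color"][...,::-1])
    print(n,np.round(c["cam_to_world"],3).tolist(),c["fx"],c["cx"],c["cy"], [k for k in c])
    for t in ["tray","cover","cover_tab","platform_edge","ring_0","dropper","mould_cup","cap_vial"]:
        for d in recognise(n,t): print(t,round(d["conf"],2),np.round(world(c,d["at"]),0))
E
```

```text
{'time': 0.0, 'joint_pos': [-1.195, 0.314, -0.048, 1.21, 0.0, 1.571], 'joint_velocities': [0.0, 0.001, 0.001, 0.001, -0.001, -0.001], 'joint_efforts': [-0.001, -53.959, 33.975, 0.019, -0.0, 0.0], 'tool_pos': [219.982, -557.595, 230.437], 'tcp_rot': [-0.001, 0.982, 0.187, -0.0], 'wrist_force': [0.289, -0.129, 0.397], 'ft_torque': [-0.01, 0.028, 0.04], 'gripper_force': 0.0, 'finger_gap': 1.002}
top [[0.008, 0.99, -0.143, 382.787], [-1.0, 0.007, -0.01, 90.454], [-0.009, 0.143, 0.99, 1176.054], [0.0, 0.0, 0.0, 1.0]] 508.59872195456563 282.70608994020336 220.34885083018517 ['color', 'z_map', 'fx', 'fy', 'cx', 'cy', 'cam_to_world']
tray 0.94 [520.  91.  32.]
cover 0.76 [500. 190.  70.]
cover_tab 0.73 [503. 188.  71.]
platform_edge 0.75 [520.  88.  28.]
ring_0 0.53 [575. 105.  41.]
ring_0 0.51 [590.  60.  44.]
dropper 0.62 [602. -70. 100.]
dropper 0.5 [527.  63.  44.]
mould_cup 0.7 [518. -98.   7.]
cap_vial 0.65 [526. 294.  86.]
scene [[-0.524, 0.626, -0.577, 47.755], [-0.852, -0.382, 0.359, 410.308], [0.005, 0.68, 0.733, 661.261], [0.0, 0.0, 0.0, 1.0]] 435.7757467826439 287.71344395070156 209.29602721160845 ['color', 'z_map', 'fx', 'fy', 'cx', 'cy', 'cam_to_world']
tray 0.76 [503. 101.  31.]
tray 0.33 [492. 189.  64.]
cover 0.73 [474.  36.  33.]
cover_tab 0.79 [493. 186.  60.]
platform_edge 0.62 [502. 101.  33.]
ring_0 0.67 [519.  59.  43.]
ring_0 0.63 [585.  62.  39.]
ring_0 0.44 [530.  96.  41.]
ring_0 0.4 [475.  37.  32.]
ring_0 0.39 [567. 108.  35.]
dropper 0.58 [596. -66.  63.]
mould_cup 0.66 [ 510. -101.   16.]
mould_cup 0.3 [600. -66.  60.]
cap_vial 0.77 [516. 306.  64.]
```

View pics/top0.png

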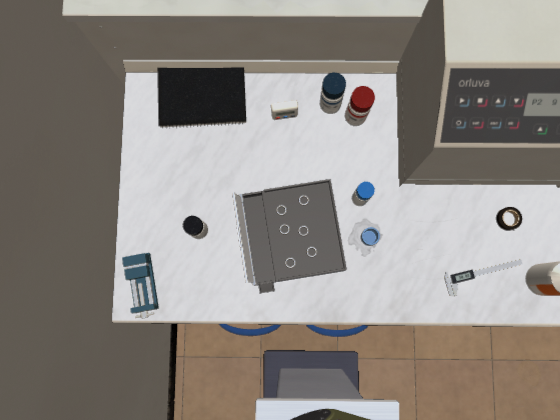

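View pics/scene0.png

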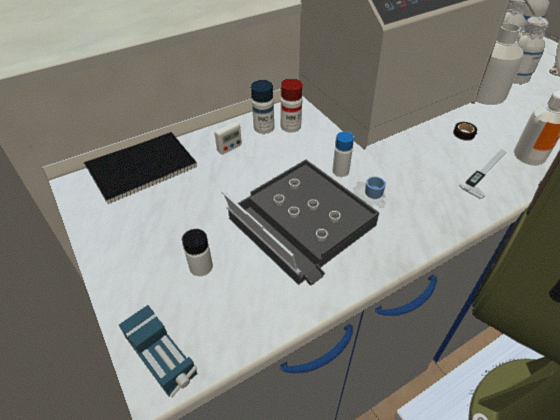

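```bash
python3 - <<'E'
from h import *
c=read_camera("top"); W=cloud(c)
H=W[...,2]; X=W[...,0];Y=W[...,1]
# height grid
g=np.full((30,30),np.nan)
for i in range(26):
    row=[]
    for j in range(32):
        m=(abs(X-(640-10*i))<5)&(abs(Y-(250-10*j))<5)
        row.append("%3.0f"%np.nanmedian(H[m]) if m.any() else "  .")
    print(640-10*i,' '.join(row))
E
```

```text
640  -0  -0   1  -0   1   1  -0   0  -1  -1   0  -1   0  -0  -0   1  -1  -1   1  -0  -1  42  42  43  41  40  -0  -1  -0  -0   1  -0
630  -1  -0  -0  -0  -0  -0  -1   1  -0   0  -0  -0  -2  -0   1  40  42  44  41  39  37  33  33  32  33  35   3   0   1   0  -1  -0
620  -1   0   0   1  -0  -0   0  -1   1   2  16  42  41  41  40  34  33  32  34  32  33  32  32  33  32  33  41   0  -1   0   1   4
610  -1  -0  -0  -0   2  36  28  28  18  20  32  33  33  33  33  33  32  32  31  32  32  31  33  31  31  32  41  -0   0   1   0  74
600   0   0   0   0  89  41   5   6   6   5  29  32  32  32  32  32  32  33  33  33  35  32  33  32  33  33  39   0  -0   0  -0  60
590   1  -0  -1   0  91  54   5   5   6   5   8  31  32  32  33  33  32  33  33  33  37  31  33  32  33  31  39  -0   0   1   1  16
580   0   0  -0  -0  93  62   6   6   5   5   7  32  32  32  36  35  33  33  32  34  33  32  32  33  31  31  36   1   0   0   1   1
570   0  -0  -1   0  92  73  11   5   5   5   6  31  30  32  32  33  32  33  32  32  32  31  32  32  32  32  34   4   1  -1   1  -1
560  -0  -1  -1  -1   3  81  38   5   4   5 
[... 1631 characters left out ...]
  31  32  33  32  33  35  42   1   1  -0
430  -1  -0   1   2   1   1  -1  87  40   5   6   5   5  29  33  32  32  32  31  33  33  34  37  35  42  14   2   1   1   1   1  -0
420   1  -1   0   1   1  -0  -1  89  53   5   4   5   5  29  33  34  37  34  41  32   1   1   2  -1  -0   0  -0   1   0  -1   2  -0
410   1  -1  -1  -0  -1   1   0  88  50   8  14  19  18  16   2   1   1  -1  -0   1   0   1   0   1   1   1   1   1  -0   1   1  -0
400   0  -0   0  -0   1   1   1   0   1   1  18  17  17   1   0   0   0   0   0   0   0   1   0   1   0   0   0   2  -0   1   1  -1
390   0   1   0  -0   1   0   1  -0  -1  -0  14  13  12   2  -0  -0   0   0  -0  -1   0  -0  -0  -1   1   0   0   0  -0   1   0  -0
```

Both pictures show the tray in the middle: channel on its left at columns 245–270 in the top view, and the cover standing upright. The six rings are at about (304,200), (281,210), (284,229), (303,230), (312,251) and (290,262). The vial is at (194,226), the dropper at (365,190) and the cup at (369,237). Next I'll fit the tray pose and the rings.

```bash
cat >> h.py <<'E'
def px(c,u,v,z):
    M=np.array(c["cam_to_world"]); d=M[:3,:3]@np.array([(u-c["cx"])/c["fx"],-(v-c["cy"])/c["fy"],-1]); o=M[:3,3]
    return o+d*(z-o[2])/d[2]
def rings(c,zt=43):
    W=cloud(c); g=c["color"].min(-1); X,Y=W[...,0],W[...,1]
    P=to_tray(np.stack([X,Y],-1))
    m=(g>110)&(abs(P[...,0])<98)&(P[...,1]>-98)&(P[...,1]<56)&(W[...,2]>25)
    m=cv2.morphologyEx(m.astype(np.uint8),cv2.MORPH_CLOSE,np.ones((5,5)))
    n,l,st,ce=cv2.connectedComponentsWithStats(m)
    out=[]
    for i in range(1,n):
        if st[i,4]<25: continue
        x,y,w,h=st[i,:4]
        out.append((np.round(to_tray(px(c,x+(w-1)/2,y+(h-1)/2,zt)[:2]),0).tolist(),int(w),int(h),int(st[i,4])))
    return out
import json,os
def to_tray(p):
    t=json.load(open("tray.json")); a=t["a"]; d=np.asarray(p)[...,:2]-np.array(t["o"])
    return np.stack([d[...,0]*np.cos(a)+d[...,1]*np.sin(a),-d[...,0]*np.sin(a)+d[...,1]*np.cos(a)],-1)
E
cat > fit.py <<'E'
from h import *
c=read_camera("top"); W=cloud(c); X,Y,Z=W[...,0],W[...,1],W[...,2]
box=(X>405)&(X<645)&(Y>-40)&(Y<165)
m=(box&(Z>27)&(Z<50)&~((Y>125+ (X-430)*.17))).astype(np.uint8)
m=(box&(Z>26)&(Z<50)).astype(np.uint8)
m=cv2.morphologyEx(m,cv2.MORPH_OPEN,np.ones((3,3)))
n,l,st,ce=cv2.connectedComponentsWithStats(m); k=1+np.argmax(st[1:,4]); m=l==k
r=cv2.minAreaRect(np.stack([X[m],Y[m]],-1).astype(np.float32)); print(r)  # expect 210 x 160, centre tray y=-25
(cx,cy),(w,h),ang=r
a=np.deg2rad(ang); a=(a+np.pi/4)%(np.pi/2)-np.pi/4
o=[cx+25*np.sin(a)*-1, cy+25*np.cos(a)]
json.dump({"a":float(a),"o":[float(o[0]),float(o[1])]},open("tray.json","w")); print(np.rad2deg(a),o)
for q in rings(c): print(q)
P=to_tray(W)
cm=(abs(P[...,0])<97)&(P[...,1]>95)&(P[...,1]<140)&(Z>45)
y,z=P[...,1][cm],Z[cm]; print("cover",cm.sum(),np.percentile(z,[1,50,99]),np.percentile(y,[1,50,99]))
t=np.arctan2(z-35.5,103.5-y); print(np.percentile(t,[5,25,50,75,95]))
for n,p in dict(dropper=(600,-68),cup=(514,-100),vial=(521,300)).items(): print(n,to_tray(p))
# wall checks: edges along tray x/y
pl=(Z>30)&(Z<34)&(abs(P[...,0])<80)&(P[...,1]>0); print("edge y",np.percentile(P[...,1][pl&(P[...,1]<80)],99.5))
rm=(Z>39)&(Z<46)&(abs(P[...,0])<80)&(P[...,1]<-90)&(P[...,1]>-115); print("rim y",np.percentile(P[...,1][rm],[3,50,97]))
for s in (1,-1):
    e=(Z>39)&(Z<46)&(abs(P[...,1]+30)<50)&(abs(s*P[...,0]-102)<12); print("end x",np.percentile(P[...,0][e],[3,50,97]))
E
python3 fit.py
```

```text
((527.0049438476562, 56.573341369628906), (210.34780883789062, 160.19760131835938), 9.631987571716309)
9.631987571716312 [np.float64(522.8219640753255), np.float64(81.22091082838634)]
([66.0, -37.0], 10, 10, 50)
([53.0, 16.0], 11, 11, 56)
([8.0, 17.0], 11, 10, 55)
([-2.0, -25.0], 11, 11, 59)
([-52.0, -36.0], 10, 11, 62)
([-68.0, 16.0], 11, 11, 70)
cover 678 [46.06751972 78.70899712 99.09594051] [103.85800855 110.34087467 117.42495599]
[1.65262683 1.7087717  1.72914357 1.74965221 1.79924235]
dropper [  51.12251798 -160.0306771 ]
cup [ -39.01933507 -177.19011559]
vial [ 34.80966074 215.99976141]
edge y 54.69680886121888
rim y [-104.55675316 -102.00286411  -99.50680812]
end x [ 99.29428944 101.60068956 104.5005811 ]
end x [-104.97814069 -102.38482647 -100.27996899]
```

```bash
cat >> h.py <<'E'
def wt(x,y,z):
    t=json.load(open("tray.json")); a=t["a"]; return np.array([t["o"][0]+x*np.cos(a)-y*np.sin(a), t["o"][1]+x*np.sin(a)+y*np.cos(a), z])
def yaw(q): return np.degrees(2*np.arctan2(q[2],q[1]))
def rows(p0,y0,p1,y1,n):
    for k in range(n):
        a=np.radians(y0+(y1-y0)*k/n); d=(np.array(p1)-p0)/n
        print([round(v/1000,4) for v in (d[0]*np.cos(a)+d[1]*np.sin(a), d[0]*np.sin(a)-d[1]*np.cos(a), -d[2])],round((y1-y0)/n,2))
E
python3 - <<'E'
from h import *
s=observe(); y0=yaw(s["tcp_rot"]); print(y0)
p0=np.array([220.2,-558.1,231.3]); p1=wt(53,-8,80); y1=90+9.63
print(p1)
mid=p0+(p1-p0)*.62; mid[2]=200
rows(p0,y0,mid,y0+.62*(y1-y0),12); print(); rows(mid,y0+.62*(y1-y0),p1,y1,8)
E
```

```text
21.534810297972864
[576.41336486  82.20160572  80.        ]
[np.float64(0.0293), np.float64(-0.024), np.float64(0.0026)] 4.03
[np.float64(0.0309), np.float64(-0.0219), np.float64(0.0026)] 4.03
[np.float64(0.0323), np.float64(-0.0197), np.float64(0.0026)] 4.03
[np.float64(0.0336), np.float64(-0.0173), np.float64(0.0026)] 4.03
[np.float64(0.0348), np.float64(-0.0149), np.float64(0.0026)] 4.03
[np.float64(0.0358), np.float64(-0.0125), np.float64(0.0026)] 4.03
[np.float64(0.0365), np.float64(-0.0099), np.float64(0.0026)] 4.03
[np.float64(0.0371), np.float64(-0.0073), np.float64(0.0026)] 4.03
[np.float64(0.0376), np.float64(-0.0047), np.float64(0.0026)] 4.03
[np.float64(0.0378), np.float64(-0.002), np.float64(0.0026)] 4.03
[np.float64(0.0379), np.float64(0.0006), np.float64(0.0026)] 4.03
[np.float64(0.0377), np.float64(0.0033), np.float64(0.0026)] 4.03

[np.float64(0.0344), np.float64(0.0055), np.float64(0.015)] 3.71
[np.float64(0.0339), np.float64(0.0077), np.float64(0.015)] 3.71
[np.float64(0.0334), np.float64(0.0099), np.float64(0.015)] 3.71
[np.float64(0.0327), np.float64(0.012), np.float64(0.015)] 3.71
[np.float64(0.0318), np.float64(0.0141), np.float64(0.015)] 3.71
[np.float64(0.0308), np.float64(0.0161), np.float64(0.015)] 3.71
[np.float64(0.0297), np.float64(0.0181), np.float64(0.015)] 3.71
[np.float64(0.0285), np.float64(0.02), np.float64(0.015)] 3.71
```

{"api": "jog_arm", "payload": {
  "motion": [
    [0.029,-0.024,0.0025,0,0,-4,0.6],
    [0.031,-0.022,0.0025,0,0,-4,0.6],
    [0.032,-0.02,0.0025,0,0,-4,0.6],
    [0.0335,-0.0175,0.0025,0,0,-4,0.6],
    [0.035,-0.015,0.0025,0,0,-4,0.6],
    [0.036,-0.0125,0.0025,0,0,-4,0.6],
    [0.0365,-0.01,0.0025,0,0,-4,0.6],
    [0.037,-0.0075,0.0025,0,0,-4,0.6],
    [0.0375,-0.005,0.0025,0,0,-4,0.6],
    [0.038,-0.002,0.0025,0,0,-4,0.6],
    [0.038,0.0005,0.0025,0,0,-4,0.6],
    [0.038,0.0035,0.0025,0,0,-4,0.6]
  ]
}}

```text
time: 2.0
tool_pos: [442.2, -158.9, 201.5]
tcp_rot: [0.0, 0.821, 0.572, 0.0]
wrist_force: [0.1, -0.7, 0.9]
finger_gap: 0.2
gripper_force: 0.0
```

{"api": "jog_arm", "payload": {
  "motion": [
    [0.0345,0.0055,0.015,0,0,-3.75,0.6],
    [0.034,0.0075,0.015,0,0,-3.75,0.6],
    [0.0335,0.01,0.015,0,0,-3.75,0.6],
    [0.0325,0.012,0.015,0,0,-3.75,0.6],
    [0.032,0.014,0.015,0,0,-3.75,0.6],
    [0.031,0.016,0.015,0,0,-3.75,0.6],
    [0.0295,0.018,0.015,0,0,-3.75,0.6],
    [0.0285,0.02,0.015,0,0,-3.75,0.6],
    [0,0,0,0,0,0,0.6]
  ]
}}

```text
time: 2.75
tool_pos: [579.2, 87.2, 78.4]
tcp_rot: [-0.001, 0.643, 0.766, 0.0]
wrist_force: [-0.4, -0.6, 0.4]
finger_gap: 0.199
gripper_force: 0.0
```

```bash
cat > st.py <<'E'
from h import *
s=observe(); p=s["tool_pos"]; print(s["time"],"tray",np.round(to_tray(p),1),"z",round(p[2],1),"yaw",round(yaw(s["tcp_rot"])-99.63,2),"q",np.round(s["tcp_rot"],3),"F",np.round(s["wrist_force"],1),"j",np.round(s["joint_pos"],2),s["finger_gap"])
E
python3 st.py
```

```text
2.75 tray [56.6 -3.6] z 78.4 yaw 0.32 q [-0.001  0.643  0.766  0.   ] F [-0.4 -0.6  0.4] j [ 0.15  0.39 -0.3   0.88  0.    1.55] 0.19873787450980135
```

{"api": "jog_arm", "payload": {
  "motion": [
    [-0.006,-0.0035,0.022,0,0,0,0.6],
    [0,0,0.022,0,0,0,0.6],
    [0.004,0,0,0,0,0,0.6],
    [0.008,0,0,0,0,0,0.6],
    [0.008,0,0,0,0,0,0.6],
    [0.008,0,0,0,0,0,0.6],
    [0.008,0,0,0,0,0,0.6],
    [0.008,0,0,0,0,0,0.6],
    [0.008,0,0,0,0,0,0.6],
    [0.004,0,0,0,0,0,0.6],
    [0,0,0,0,0,0,0.6]
  ]
}}

```text
time: 3.67
tool_pos: [566.1, 132.2, 37.5]
tcp_rot: [-0.0, 0.645, 0.764, 0.0]
wrist_force: [-0.9, -0.6, 0.4]
finger_gap: 0.2
gripper_force: 0.0
```

```bash
python3 - <<'E'
exec(open("st.py").read())
c=read_camera("scene"); cv2.imwrite("pics/s1.png",cv2.resize(c["color"][130:310,180:420,::-1],None,fx=3,fy=3))
E
```

```text
3.6667 tray [51.2 43. ] z 37.5 yaw -0.01 q [-0.     0.645  0.764  0.   ] F [-0.9 -0.6  0.4] j [ 0.23  0.43 -0.36  0.79  0.    1.63] 0.19968134457666648
```

View pics/s1.png

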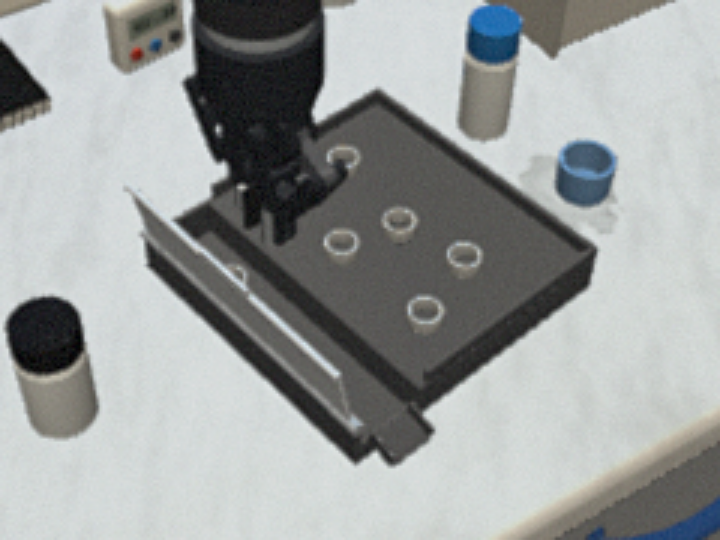

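The first ring is in the channel (crop 235,270) and the other five are still on the platform. Next, the rear ring at x=66.

{"api": "jog_arm", "payload": {
  "motion": [
    [0,0,-0.02,0,0,0,0.6],
    [-0.036,0.005,0,0,0,0,0.6],
    [-0.036,0.005,0,0,0,0,0.6],
    [-0.036,0.005,0,0,0,0,0.6],
    [0,0,0.01,0,0,0,0.6],
    [0,0,0.01,0,0,0,0.6],
    [0,0,0.004,0,0,0,0.6],
    [0,0,0,0,0,0,0.6]
  ]
}}

```text
time: 4.38
tool_pos: [597.8, 27.3, 32.6]
tcp_rot: [-0.001, 0.646, 0.764, -0.001]
wrist_force: [-0.3, 0.4, 0.8]
finger_gap: 0.202
gripper_force: 0.0
```

```bash
python3 st.py
```

```text
4.3833 tray [ 64.9 -65.7] z 32.6 yaw -0.08 q [-0.001  0.646  0.764 -0.001] F [-0.3  0.4  0.8] j [ 0.05  0.46 -0.32  0.8  -0.    1.45] 0.20225242039574168
```

{"api": "jog_arm", "payload": {
  "motion": [
    [0.007,0.001,-0.001,0,0,0,0.6],
    [0.01,0,0,0,0,0,0.6],
    [0.012,0,0,0,0,0,0.6],
    [0.012,0,0,0,0,0,0.6],
    [0.012,0,0,0,0,0,0.6],
    [0.012,0,0,0,0,0,0.6],
    [0.012,0,0,0,0,0,0.6],
    [0.012,0,0,0,0,0,0.6],
    [0.01,0,0,0,0,0,0.6],
    [0.008,0,0,0,0,0,0.6],
    [0.006,0,0,0,0,0,0.6],
    [0,0,0,0,0,0,0.6]
  ]
}}

```text
time: 5.38
tool_pos: [581.0, 139.8, 34.3]
tcp_rot: [-0.0, 0.645, 0.764, 0.0]
wrist_force: [0.3, 0.1, -0.1]
finger_gap: 0.2
gripper_force: 0.0
```

```bash
cat > look.py <<'E'
exec(open("st.py").read())
c=read_camera("top")
for q in rings(c): print(q)
W=cloud(c); P=to_tray(W); m=(abs(P[...,0])<100)&(P[...,1]>57)&(P[...,1]<100)&(W[...,2]>8)&(W[...,2]<33)&(c["color"].min(-1)>100)
n,l,stt,ce=cv2.connectedComponentsWithStats(m.astype(np.uint8))
for i in range(1,n):
    if stt[i,4]>8: print("chan",np.round(to_tray(px(c,*ce[i],16)[:2])),stt[i,4],np.round(np.nanmax(W[...,2][l==i])))
E
python3 look.py
```

```text
5.3833 tray [67.2 48. ] z 34.3 yaw -0.03 q [-0.     0.645  0.764  0.   ] F [ 0.3  0.1 -0.1] j [ 0.24  0.46 -0.32  0.8   0.    1.64] 0.20010162393488687
```

{"api": "jog_arm", "payload": {
  "motion": [
    [0,0,-0.02,0,0,0,0.6],
    [-0.025,-0.0155,0,0,0,0,0.6],
    [-0.025,-0.0155,0,0,0,0,0.6],
    [-0.025,-0.016,0,0,0,0,0.6],
    [-0.025,-0.016,0,0,0,0,0.6],
    [0,0,0.01,0,0,0,0.6],
    [0,0,0.01,0,0,0,0.6],
    [0,0,0,0,0,0,0.6]
  ]
}}

```text
time: 6.1
tool_pos: [535.0, 29.1, 32.7]
tcp_rot: [-0.0, 0.646, 0.763, -0.001]
wrist_force: [-0.0, -0.4, 0.5]
finger_gap: 0.2
gripper_force: 0.0
```

```bash
python3 look.py
```

```text
6.1 tray [  3.3 -53.5] z 32.7 yaw -0.17 q [-0.     0.646  0.763 -0.001] F [-0.  -0.4  0.5] j [ 0.05  0.36 -0.47  0.74 -0.    1.46] 0.19961840797566793
([9.0, 17.0], 11, 11, 94)
([-68.0, 16.0], 11, 11, 74)
chan [89. 63.] 46 32.0
chan [50. 78.] 35 19.0
```

{"api": "jog_arm", "payload": {
  "motion": [
    [0.005,0.001,-0.001,0,0,0,0.6],
    [0.01,0,0,0,0,0,0.6],
    [0.01,0,0,0,0,0,0.6],
    [0.01,0,0,0,0,0,0.6],
    [0.01,0,0,0,0,0,0.6],
    [0.01,0,0,0,0,0,0.6],
    [0.01,0,0,0,0,0,0.6],
    [0.01,0,0,0,0,0,0.6],
    [0.01,0,0,0,0,0,0.6],
    [0.008,0,0,0,0,0,0.6],
    [0.007,0,0,0,0,0,0.6],
    [0,0,0,0,0,0,0.6]
  ]
}}

```text
time: 7.15
tool_pos: [519.9, 129.7, 35.3]
tcp_rot: [-0.0, 0.645, 0.764, 0.0]
wrist_force: [0.5, -0.5, -0.5]
finger_gap: 0.202
gripper_force: 0.0
```

```bash
python3 - <<'E'
exec(open("look.py").read())
c=read_camera("scene"); cv2.imwrite("pics/s2.png",cv2.resize(c["color"][130:310,180:420,::-1],None,fx=3,fy=3))
E
```

```text
7.15 tray [ 5.2 48.3] z 35.3 yaw -0.02 q [-0.     0.645  0.764  0.   ] F [ 0.5 -0.5 -0.5] j [ 0.24  0.36 -0.47  0.74  0.    1.65] 0.2023126875466058
```

View pics/s2.png

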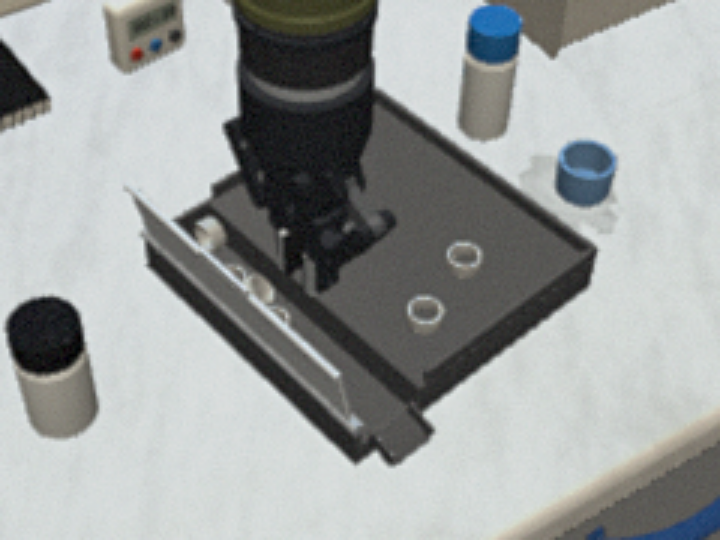

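Four rings are now in the channel, at crop (208,233), (238,272), (260,288) and (282,313). Two are left, at (425,312) and (464,257).

{"api": "jog_arm", "payload": {
  "motion": [
    [0,0,-0.02,0,0,0,0.6],
    [-0.02,-0.024,0,0,0,0,0.6],
    [-0.02,-0.024,0,0,0,0,0.6],
    [-0.02,-0.024,0,0,0,0,0.6],
    [0,0,0.01,0,0,0,0.6],
    [0,0,0.01,0,0,0,0.6],
    [0.003,0,0,0,0,0,0.6],
    [0.008,0,0,0,0,0,0.6],
    [0.008,0,0,0,0,0,0.6],
    [0.008,0,0,0,0,0,0.6],
    [0.008,0,0,0,0,0,0.6],
    [0.008,0,0,0,0,0,0.6]
  ]
}}

```text
time: 8.25
tool_pos: [452.0, 101.1, 35.5]
tcp_rot: [0.0, 0.645, 0.764, 0.0]
wrist_force: [-0.4, -0.6, 0.1]
finger_gap: 0.197
gripper_force: 0.1
```

```bash
python3 st.py
```

```text
8.25 tray [-66.5  31.4] z 35.5 yaw -0.03 q [0.    0.645 0.764 0.   ] F [-0.4 -0.6  0.1] j [ 0.22  0.24 -0.64  0.69  0.    1.62] 0.19742648188695422
```

{"api": "jog_arm", "payload": {
  "motion": [
    [0.007,0,0,0,0,0,0.6],
    [0.006,0,0,0,0,0,0.6],
    [0.003,0,0,0,0,0,0.6],
    [0,0,0,0,0,0,0.6],
    [0,0,-0.02,0,0,0,0.6],
    [-0.037,0.005,0,0,0,0,0.6],
    [-0.037,0.005,0,0,0,0,0.6],
    [-0.037,0.0045,0,0,0,0,0.6],
    [0,0,0.01,0,0,0,0.6],
    [0,0,0.01,0,0,0,0.6],
    [0,0,0,0,0,0,0.6]
  ]
}}

```text
time: 9.17
tool_pos: [479.9, 8.2, 33.3]
tcp_rot: [-0.001, 0.646, 0.763, -0.001]
wrist_force: [-0.5, 0.1, -0.7]
finger_gap: 0.196
gripper_force: 0.0
```

```bash
python3 look.py
```

```text
9.1667 tray [-54.6 -64.8] z 33.3 yaw -0.17 q [-0.001  0.646  0.763 -0.001] F [-0.5  0.1 -0.7] j [ 0.02  0.27 -0.6   0.7   0.    1.42] 0.19561148831367808
chan [90. 63.] 46 31.0
chan [27. 77.] 120 27.0
chan [-69.  79.] 38 21.0
```

{"api": "jog_arm", "payload": {
  "motion": [
    [0.007,0.002,-0.001,0,0,0,0.6],
    [0.011,0,0,0,0,0,0.6],
    [0.011,0,0,0,0,0,0.6],
    [0.012,0,0,0,0,0,0.6],
    [0.012,0,0,0,0,0,0.6],
    [0.012,0,0,0,0,0,0.6],
    [0.012,0,0,0,0,0,0.6],
    [0.012,0,0,0,0,0,0.6],
    [0.01,0,0,0,0,0,0.6],
    [0.008,0,0,0,0,0,0.6],
    [0.005,0,0,0,0,0,0.6],
    [0,0,0,0,0,0,0.6]
  ]
}}

```text
time: 10.22
tool_pos: [465.1, 120.4, 36.4]
tcp_rot: [-0.0, 0.645, 0.764, 0.0]
wrist_force: [0.1, 0.5, -0.6]
finger_gap: 0.201
gripper_force: 0.0
```

{"api": "jog_arm", "payload": {
  "motion": [
    [0,0,-0.035,0,0,0,0.9],
    [0,0,-0.04,0,0,0,1],
    [-0.02,0,-0.04,0,0,0,1],
    [-0.04,0,-0.03,0,0,0,1],
    [-0.04,0,0,0,0,0,1],
    [0,0,0,0,0,0,1]
  ]
}}

```text
time: 10.72
tool_pos: [483.0, 23.0, 175.9]
tcp_rot: [0.003, 0.648, 0.761, 0.001]
wrist_force: [1.0, 0.4, -0.7]
finger_gap: 0.001
gripper_force: 0.0
```

```bash
python3 - <<'E'
exec(open("look.py").read())
cv2.imwrite("pics/t3.png",cv2.resize(c["color"][160:310,170:370,::-1],None,fx=3,fy=3))
c=read_camera("scene"); cv2.imwrite("pics/s3.png",cv2.resize(c["color"][130:310,180:420,::-1],None,fx=3,fy=3))
E
```

```text
10.7167 tray [-49.  -50.8] z 175.9 yaw -0.45 q [0.003 0.648 0.761 0.001] F [ 1.   0.4 -0.7] j [ 0.05  0.12 -0.42  1.03 -0.    1.46] 0.0009616975804815434
chan [89. 63.] 47 32.0
chan [30. 76.] 123 28.0
chan [-54.  62.] 44 29.0
chan [-69.  79.] 36 21.0
```

View pics/s3.png

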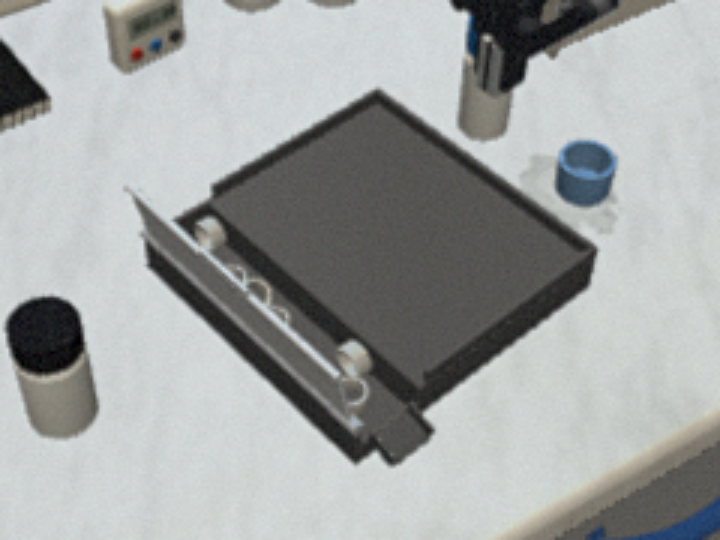

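View pics/t3.png

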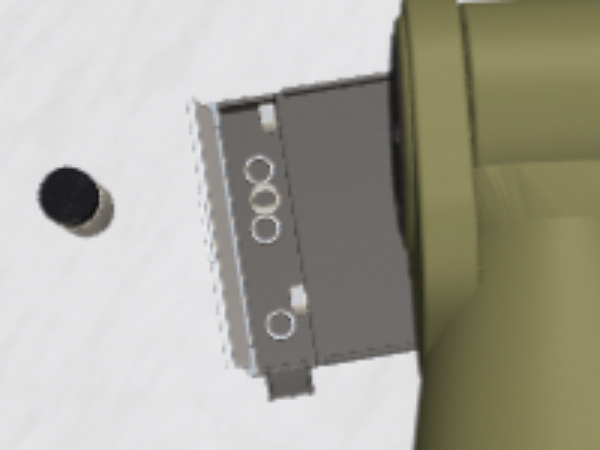

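All six rings are in the channel. In the top crop two of them stand on edge against the platform wall, at (267,117) and (298,298), and the vial is at (70,195). The rule needs ring y > 55, so I'll check those two with the wrist camera.

```bash
python3 - <<'E'
from h import *
from scipy.spatial.transform import Rotation as R
s=observe(); c=read_camera("wrist"); q=np.array(s["tcp_rot"]); T=np.eye(4); T[:3,:3]=R.from_quat(q[[1,2,3,0]]).as_matrix(); T[:3,3]=s["tool_pos"]
M=T@np.array(c["T_tool_cam"]); print(np.round(c["T_tool_cam"],2).tolist(),c["fx"],c["cx"],c["cy"])
for p in [(90,60,20),(30,78,10),(-54,60,20),(0,0,32)]:
    w=np.r_[wt(*p),1]; k=np.linalg.inv(M)@w; print(p,c["cx"]+c["fx"]*k[0]/-k[2],c["cy"]-c["fy"]*k[1]/-k[2],-k[2])
E
```

```text
[[-0.0, 0.96, 0.28, 71.11], [1.0, 0.0, 0.0, 1.38], [0.0, 0.28, -0.96, -143.65], [0.0, 0.0, 0.0, 1.0]] 297.20709156575475 282.74969592593874 210.7846480179558
(90, 60, 20) 432.2793983695377 83.90516840234281 275.55809870796094
(30, 78, 10) 366.04231415680647 65.081815490976 280.222765060237
(-54, 60, 20) 276.9724963888349 84.85292613561086 275.7396964635567
(0, 0, 32) 334.58538542485155 151.34640547093795 280.86352041719306
```

```bash
cat > wr.py <<'E'
import sys
from h import *
from scipy.spatial.transform import Rotation as R
s=observe(); c=read_camera("wrist"); q=np.array(s["tcp_rot"]); T=np.eye(4); T[:3,:3]=R.from_quat(q[[1,2,3,0]]).as_matrix(); T[:3,3]=s["tool_pos"]
c["cam_to_world"]=T@np.array(c["T_tool_cam"])
W=cloud(c); P=to_tray(W); Z=W[...,2]; g=c["color"].min(-1)
m=(P[...,1]>50)&(P[...,1]<101)&(abs(P[...,0])<101)&(Z>7)&(Z<34)&(g>90)
pe=(Z>29)&(Z<35)&(abs(P[...,0])<90)&(P[...,1]>20)&(P[...,1]<70); print("edge",np.percentile(P[...,1][pe],[98,99.5]))
n,l,st,ce=cv2.connectedComponentsWithStats(m.astype(np.uint8))
for i in range(1,n):
    k=l==i
    if st[i,4]>15: print(st[i].tolist(),"x",np.round(np.percentile(P[...,0][k],[2,50,98])),"y",np.round(np.percentile(P[...,1][k],[2,50,98]),1),"z",np.round(np.percentile(Z[k],[2,50,98])))
cv2.imwrite(sys.argv[1],cv2.resize(c["color"][20:150,230:490,::-1],None,fx=3,fy=3,interpolation=cv2.INTER_CUBIC))
E
python3 wr.py pics/w1.png
```

```text
edge [53.36375721 53.89227789]
[225, 40, 6, 52, 159] x [-101. -100.  -98.] y [56.9 78.  97.9] z [17. 19. 20.]
[331, 53, 78, 31, 818] x [-3. 29. 62.] y [64.1 75.6 87.5] z [ 7. 17. 26.]
[251, 54, 41, 39, 600] x [-77. -58. -42.] y [53.8 64.6 87. ] z [ 7. 22. 31.]
[421, 75, 27, 16, 352] x [80. 88. 99.] y [56.8 61.6 67.2] z [ 8. 26. 30.]
[225, 93, 227, 4, 710] x [-97.  -1.  95.] y [50.1 51.4 52.8] z [31. 33. 34.]
```

View pics/w1.png

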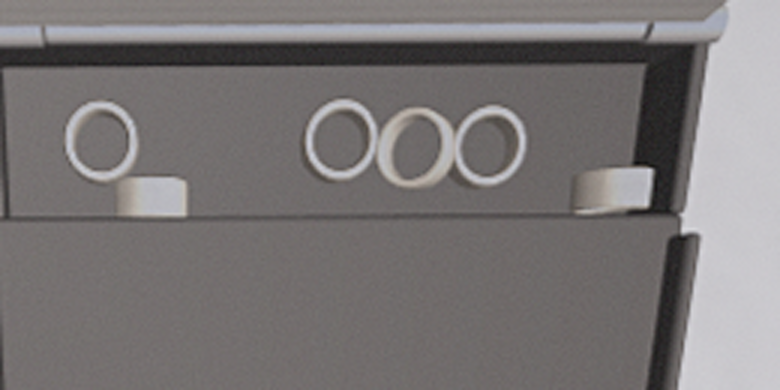

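The left standing ring (152,195) lies flat against the platform wall, right at the y = 55 limit. The right one (615,188) is already turned away from the wall. I'll nudge the left one with the shut fingertips to turn it off the wall.

{"api": "jog_arm", "payload": {
  "motion": [
    [0.031,0.006,0,0,0,0,1],
    [0.031,0.006,0,0,0,0,1],
    [0.031,0.006,0,0,0,0,1],
    [0.031,0.007,0,0,0,0,1],
    [0,0,0.03,0,0,0,1],
    [0,0,0.03,0,0,0,1],
    [0,0,0.03,0,0,0,1],
    [0,0,0,0,0,0,1]
  ]
}}

```text
time: 11.58
tool_pos: [479.2, 155.0, 77.8]
tcp_rot: [-0.003, 0.645, 0.764, -0.004]
wrist_force: [-1.3, -0.6, -0.0]
finger_gap: -0.001
gripper_force: 0.0
```

```bash
python3 st.py
```

```text
11.5833 tray [-30.7  80.1] z 77.8 yaw 0.07 q [-0.003  0.645  0.764 -0.004] F [-1.3 -0.6 -0. ] j [ 0.31  0.26 -0.49  0.83  0.    1.71] -0.0008867959014086311
```

{"api": "jog_arm", "payload": {
  "motion": [
    [-0.0065,0.0065,0.01,0,0,0,1],
    [0,0,0.015,0,0,0,1],
    [0,0,0.012,0,0,0,1],
    [0,0,0.008,0,0,0,1],
    [0,0,0,0,0,0,1]
  ]
}}

```text
time: 12.0
tool_pos: [492.0, 149.4, 38.0]
tcp_rot: [-0.0, 0.646, 0.763, -0.0]
wrist_force: [-0.1, -0.2, -0.2]
finger_gap: 0.001
gripper_force: 0.0
```

```bash
python3 st.py
```

```text
12.0 tray [-19.   72.4] z 38.0 yaw -0.09 q [-0.     0.646  0.763 -0.   ] F [-0.1 -0.2 -0.2] j [ 0.29  0.32 -0.52  0.73 -0.    1.7 ] 0.0006187192844477721
```

{"api": "jog_arm", "payload": {
  "motion": [
    [0.001,-0.004,0.005,0,0,0,1],
    [0,0,0.006,0,0,0,1],
    [0,0,0.004,0,0,0,1],
    [0,-0.004,0,0,0,0,1],
    [0,-0.004,0,0,0,0,1],
    [0,-0.004,0,0,0,0,1],
    [0,-0.003,0,0,0,0,1],
    [0,0,0,0,0,0,1]
  ]
}}

```text
time: 12.67
tool_pos: [472.4, 147.2, 23.7]
tcp_rot: [-0.0, 0.646, 0.763, -0.0]
wrist_force: [-0.3, -0.4, 0.4]
finger_gap: -0.002
gripper_force: 0.0
```

```bash
python3 st.py; python3 wr.py pics/w2.png
```

```text
12.6667 tray [-38.7  73.5] z 23.7 yaw -0.09 q [-0.     0.646  0.763 -0.   ] F [-0.3 -0.4  0.4] j [ 0.3   0.31 -0.58  0.69  0.    1.71] -0.0016468960701132645
edge [54.24138791 54.53395041]
[165, 250, 14, 41, 134] x [-100.  -99.  -98.] y [54.8 68.  79.6] z [13. 19. 20.]
[208, 250, 42, 21, 352] x [-78. -72. -57.] y [66.8 71.2 78.3] z [ 8. 17. 18.]
[270, 250, 26, 1, 26] x [-43. -37. -31.] y [84.5 84.8 85.3] z [31. 31. 32.]
[340, 250, 126, 29, 1042] x [-3. 27. 62.] y [64.  69.8 80.3] z [ 9. 17. 26.]
[493, 261, 46, 36, 1119] x [80. 89. 99.] y [56.8 63.3 67.6] z [ 8. 24. 29.]
[237, 265, 17, 30, 285] x [-62. -59. -55.] y [56.5 62.5 65.6] z [ 9. 22. 28.]
```

{"api": "jog_arm", "payload": {
  "motion": [
    [0,0,-0.03,0,0,0,1],
    [0,0,-0.035,0,0,0,1],
    [0,0,-0.035,0,0,0,1],
    [-0.03,0,-0.01,0,0,0,1],
    [-0.03,0,0,0,0,0,1],
    [0,0,0,0,0,0,1]
  ]
}}

```text
time: 13.22
tool_pos: [485.0, 85.0, 135.2]
tcp_rot: [0.002, 0.647, 0.762, 0.001]
wrist_force: [-0.5, -0.8, -0.1]
finger_gap: -0.002
gripper_force: 0.0
```

```bash
python3 st.py; sed -i 's/c\["color"\]\[20:150,230:490/c["color"][60:260,180:440/' wr.py; python3 wr.py pics/w3.png
```

```text
13.2167 tray [-36.7  10.1] z 135.2 yaw -0.28 q [0.002 0.647 0.762 0.001] F [-0.5 -0.8 -0.1] j [ 0.18  0.17 -0.46  0.94 -0.    1.58] -0.0015985061869015526
edge [53.74347947 54.07573596]
[202, 102, 8, 55, 199] x [-101. -100.  -98.] y [55.9 77.6 98.3] z [17. 19. 20.]
[317, 114, 82, 33, 953] x [-4. 30. 62.] y [64.7 75.4 86.8] z [ 7. 17. 26.]
[231, 116, 28, 27, 279] x [-78. -69. -57.] y [66.7 77.4 87.9] z [ 7. 16. 18.]
[414, 138, 30, 17, 422] x [ 80.  87. 100.] y [56.7 63.  68. ] z [ 8. 26. 29.]
[250, 142, 26, 16, 377] x [-62. -52. -41.] y [54.8 60.6 65.6] z [ 9. 26. 29.]
[203, 159, 246, 6, 987] x [-96.   3.  97.] y [50.1 51.7 53.4] z [31. 33. 34.]
```

View pics/w3.png

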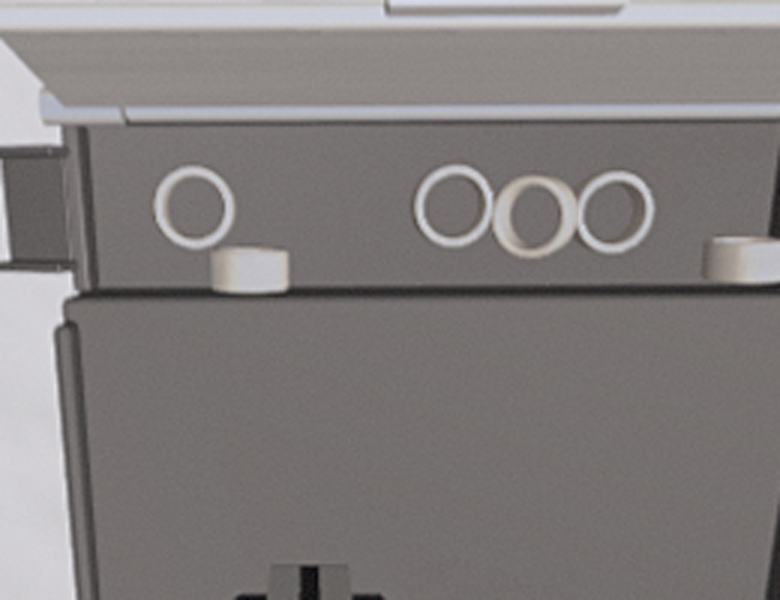

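The nudge stopped short, because the shut tip is only about 14 mm wide. The ring at (250,270) is still against the wall, so I'll retry further along.

{"api": "jog_arm", "payload": {
  "motion": [
    [0.02,0.001,0,0,0,0,1],
    [0.021,0.001,0,0,0,0,1],
    [0.02,0.001,0,0,0,0,1],
    [0,0,0.03,0,0,0,1],
    [0,0,0.03,0,0,0,1],
    [0,0,0.02,0,0,0,1],
    [0,0,0.01,0,0,0,1],
    [0,0,0,0,0,0,1]
  ]
}}

```text
time: 13.93
tool_pos: [473.6, 148.8, 41.1]
tcp_rot: [-0.001, 0.646, 0.764, -0.002]
wrist_force: [-0.5, 0.6, -0.3]
finger_gap: 0.003
gripper_force: 0.0
```

```bash
python3 st.py
```

```text
13.9333 tray [-37.2  74.8] z 41.1 yaw -0.06 q [-0.001  0.646  0.764 -0.002] F [-0.5  0.6 -0.3] j [ 0.3   0.29 -0.55  0.73  0.    1.71] 0.0027428369962935084
```

{"api": "jog_arm", "payload": {
  "motion": [
    [-0.0015,0.007,0.006,0,0,0,1],
    [0,0,0.007,0,0,0,1],
    [0,0,0.006,0,0,0,1],
    [0,-0.004,0,0,0,0,1],
    [0,-0.005,0,0,0,0,1],
    [0,-0.005,0,0,0,0,1],
    [0,-0.005,0,0,0,0,1],
    [0,-0.003,0,0,0,0,1],
    [0,0,0,0,0,0,1]
  ]
}}

```text
time: 14.68
tool_pos: [461.5, 145.2, 25.4]
tcp_rot: [0.0, 0.646, 0.763, 0.001]
wrist_force: [0.4, 1.7, 4.0]
finger_gap: 0.002
gripper_force: 1.8
```

```bash
python3 st.py; python3 wr.py pics/w4.png
```

```text
14.6833 tray [-49.7  73.3] z 25.4 yaw -0.09 q [0.    0.646 0.763 0.001] F [0.4 1.7 4. ] j [ 0.3   0.29 -0.61  0.68  0.    1.71] 0.0018987729118806632
edge [54.30639119 54.59413124]
[187, 247, 12, 7, 23] x [-100.  -99.  -98.] y [76.1 78.3 80.5] z [ 9. 18. 20.]
[229, 247, 25, 23, 235] x [-78. -74. -66.] y [66.1 71.  79.1] z [ 8. 16. 18.]
[264, 247, 6, 11, 46] x [-59. -58. -56.] y [73.3 76.7 79.9] z [15. 17. 18.]
[358, 247, 126, 30, 1017] x [-4. 27. 62.] y [64.  69.9 81.3] z [ 9. 17. 26.]
[190, 255, 6, 34, 92] x [-100.  -99.  -98.] y [55.4 65.  75.5] z [18. 19. 20.]
[510, 259, 46, 36, 1083] x [81. 89. 99.] y [56.8 63.3 67.7] z [ 8. 25. 29.]
[249, 274, 3, 9, 19] x [-67. -66. -66.] y [60.9 63.9 65.5] z [21. 22. 23.]
```

{"api": "jog_arm", "payload": {
  "motion": [
    [0,0,-0.03,0,0,0,1],
    [0,0,-0.035,0,0,0,1],
    [0,0,-0.035,0,0,0,1],
    [-0.03,0,-0.01,0,0,0,1],
    [-0.03,0,0,0,0,0,1],
    [0,0,0,0,0,0,1]
  ]
}}

```text
time: 15.23
tool_pos: [472.6, 82.3, 135.7]
tcp_rot: [0.002, 0.647, 0.762, -0.0]
wrist_force: [0.3, 0.3, -0.2]
finger_gap: -0.001
gripper_force: 0.0
```

```bash
python3 st.py; python3 wr.py pics/w5.png
```

```text
15.2333 tray [-49.3   9.5] z 135.7 yaw -0.28 q [ 0.002  0.647  0.762 -0.   ] F [ 0.3  0.3 -0.2] j [ 0.17  0.15 -0.48  0.94 -0.    1.58] -0.0010308860451995541
edge [53.72929917 54.07660046]
[218, 101, 7, 58, 202] x [-101. -100.  -98.] y [55.1 76.9 98.5] z [17. 19. 21.]
[245, 115, 35, 43, 657] x [-78. -64. -52.] y [54.3 64.2 87.3] z [ 7. 21. 29.]
[332, 115, 83, 30, 973] x [-4. 29. 62.] y [64.6 75.6 86.9] z [ 7. 17. 25.]
[429, 137, 30, 17, 419] x [80. 87. 99.] y [56.8 62.7 68.1] z [ 9. 26. 29.]
[218, 158, 246, 6, 1012] x [-97.   3.  96.] y [50.1 51.8 53.4] z [31. 33. 34.]
```

View pics/w5.png

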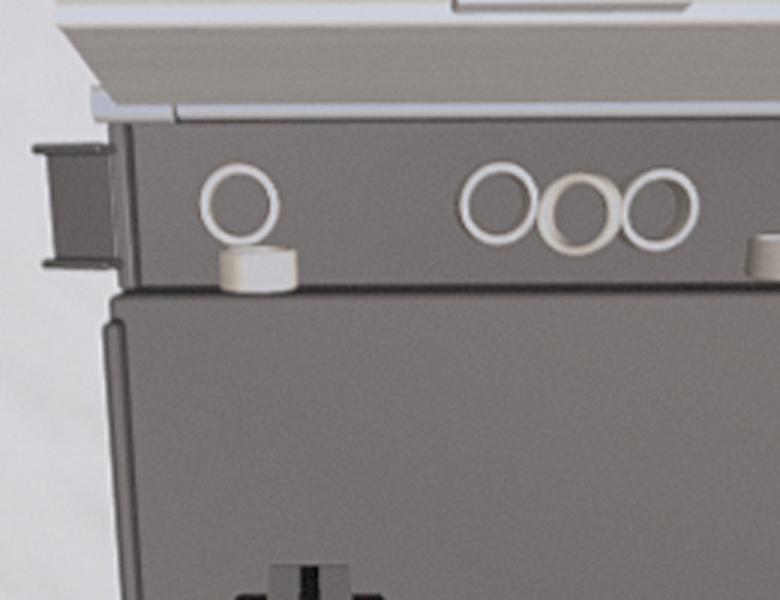

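It only rolled along the wall, to x ≈ -62 (258,270). I'll press lightly on its top and drag it +y away from the wall.

{"api": "jog_arm", "payload": {
  "motion": [
    [0.02,-0.003,0,0,0,0,1],
    [0.02,-0.003,0,0,0,0,1],
    [0.02,-0.003,0,0,0,0,1],
    [0,0,0.03,0,0,0,1],
    [0,0,0.03,0,0,0,1],
    [0,0,0.02,0,0,0,1],
    [0,0,0.012,0,0,0,1],
    [0,0,0,0,0,0,1]
  ]
}}

```text
time: 15.95
tool_pos: [449.2, 143.1, 39.3]
tcp_rot: [-0.002, 0.646, 0.764, -0.003]
wrist_force: [-1.3, 0.2, 0.2]
finger_gap: 0.002
gripper_force: 0.0
```

```bash
python3 st.py
```

```text
15.95 tray [-62.2  73.4] z 39.3 yaw -0.05 q [-0.002  0.646  0.764 -0.003] F [-1.3  0.2  0.2] j [ 0.31  0.25 -0.61  0.71  0.    1.71] 0.002117459478470679
```

{"api": "jog_arm", "payload": {
  "motion": [
    [-0.0015,0,0.004,0,0,0,1],
    [0,0,0.004,0,0,0,1],
    [0,0,0.003,0,0,0,1],
    [0,0,0.001,0,0,0,1],
    [0,0,0,0,0,0,1]
  ]
}}

```text
time: 16.37
tool_pos: [453.1, 142.0, 30.8]
tcp_rot: [0.0, 0.646, 0.763, 0.0]
wrist_force: [0.4, 0.5, 0.0]
finger_gap: 0.001
gripper_force: 0.0
```

{"api": "jog_arm", "payload": {
  "motion": [
    [0,0,0.001,0,0,0,1],
    [0,0,0.0005,0,0,0,1],
    [0,0,0,0,0,0,1]
  ]
}}

```text
time: 16.62
tool_pos: [453.0, 141.9, 29.2]
tcp_rot: [0.0, 0.646, 0.763, 0.0]
wrist_force: [0.6, 0.5, -0.3]
finger_gap: 0.001
gripper_force: 0.0
```

```bash
python3 st.py
```

```text
16.6167 tray [-58.7  71.5] z 29.2 yaw -0.11 q [0.    0.646 0.763 0.   ] F [ 0.6  0.5 -0.3] j [ 0.3   0.27 -0.62  0.68  0.    1.71] 0.0005285551767975113
```

{"api": "jog_arm", "payload": {
  "motion": [
    [0,-0.003,0,0,0,0,1],
    [0,0,0.001,0,0,0,1],
    [0,0,0.001,0,0,0,1],
    [0,0,0,0,0,0,1]
  ]
}}

```text
time: 16.95
tool_pos: [449.9, 141.5, 27.1]
tcp_rot: [0.0, 0.646, 0.763, 0.0]
wrist_force: [0.0, 0.2, 1.4]
finger_gap: -0.003
gripper_force: 0.6
```

{"api": "jog_arm", "payload": {
  "motion": [
    [0,0,0.001,0,0,0,1],
    [0,0,0.0005,0,0,0,1],
    [0,0,0,0,0,0,1]
  ]
}}

```text
time: 17.2
tool_pos: [451.2, 142.1, 26.4]
tcp_rot: [0.0, 0.646, 0.763, 0.001]
wrist_force: [-0.7, 0.9, 6.1]
finger_gap: -0.004
gripper_force: 3.4
```

Contact at 6 N downward, so now I drag +y.

{"api": "jog_arm", "payload": {
  "motion": [
    [0.002,0,0.0005,0,0,0,1],
    [0.003,0,0,0,0,0,1],
    [0.003,0,0,0,0,0,1],
    [0.003,0,0,0,0,0,1],
    [0,0,0,0,0,0,1]
  ]
}}

```text
time: 17.62
tool_pos: [447.6, 152.7, 24.7]
tcp_rot: [-0.0, 0.646, 0.764, -0.0]
wrist_force: [0.5, -0.3, 0.0]
finger_gap: 0.002
gripper_force: 0.0
```

```bash
python3 st.py
```

```text
17.6167 tray [-62.2  83. ] z 24.7 yaw -0.06 q [-0.     0.646  0.764 -0.   ] F [ 0.5 -0.3  0. ] j [ 0.33  0.27 -0.63  0.67  0.    1.73] 0.0016881421522233816
```

{"api": "jog_arm", "payload": {
  "motion": [
    [0,0,-0.03,0,0,0,1],
    [0,0,-0.035,0,0,0,1],
    [0,0,-0.035,0,0,0,1],
    [-0.03,0,-0.01,0,0,0,1],
    [-0.035,0,0,0,0,0,1],
    [0,0,0,0,0,0,1]
  ]
}}

```text
time: 18.12
tool_pos: [460.2, 84.4, 136.2]
tcp_rot: [0.002, 0.647, 0.762, -0.0]
wrist_force: [-0.1, 0.3, -0.4]
finger_gap: -0.003
gripper_force: 0.0
```

```bash
python3 st.py; python3 wr.py pics/w6.png
```

```text
18.1167 tray [-61.2  13.6] z 136.2 yaw -0.31 q [ 0.002  0.647  0.762 -0.   ] F [-0.1  0.3 -0.4] j [ 0.18  0.13 -0.51  0.93 -0.    1.59] -0.0026237976148327357
edge [53.77208562 54.12458352]
[331, 105, 43, 3, 48] x [-17.  -1.  18.] y [ 99.3 100.1 100.1] z [ 7. 10. 12.]
[233, 107, 6, 54, 183] x [-101. -100.  -98.] y [56.3 76.9 97.7] z [18. 19. 20.]
[261, 112, 34, 51, 628] x [-77. -63. -51.] y [54.6 64.2 88.1] z [ 7. 22. 29.]
[343, 119, 84, 32, 982] x [-4. 30. 62.] y [64.5 75.6 86.9] z [ 7. 17. 26.]
[441, 142, 31, 16, 411] x [80. 87. 99.] y [57.1 63.  67.8] z [ 8. 26. 29.]
[233, 163, 244, 6, 967] x [-97.   5.  97.] y [50.1 51.8 53.4] z [31. 33. 34.]
```

View pics/w6.png

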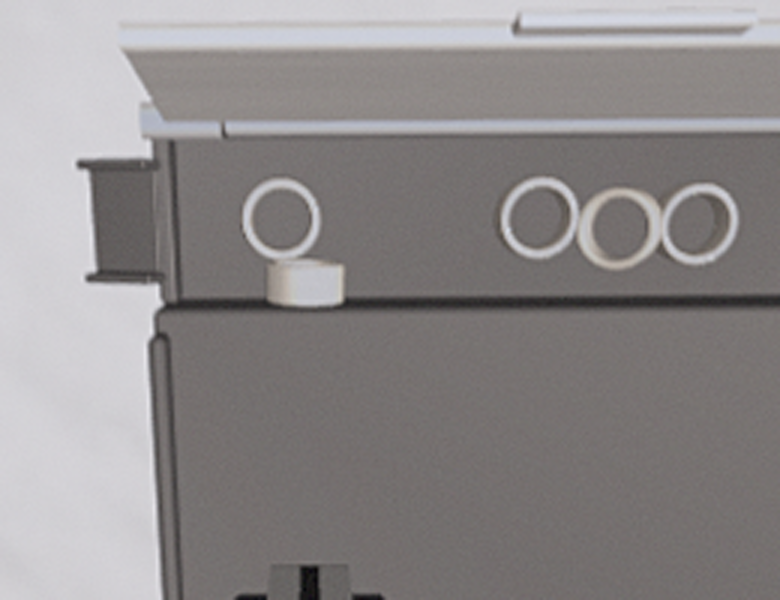

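The ring has not moved in y; the finger slipped off it. I'll find its outer face by touch first, then press only the outermost edge so that a small friction force tips it.

{"api": "jog_arm", "payload": {
  "motion": [
    [0.02,0.001,0,0,0,0,1],
    [0.022,0.001,0,0,0,0,1],
    [0.02,0.001,0,0,0,0,1],
    [0,0,0.03,0,0,0,1],
    [0,0,0.03,0,0,0,1],
    [0,0,0.02,0,0,0,1],
    [0,0,0.012,0,0,0,1],
    [0,0,0.008,0,0,0,1],
    [0,0,0,0,0,0,1]
  ]
}}

```text
time: 18.92
tool_pos: [449.6, 149.8, 33.1]
tcp_rot: [-0.001, 0.646, 0.764, -0.002]
wrist_force: [-0.8, -0.4, -0.5]
finger_gap: -0.001
gripper_force: 0.0
```

```bash
python3 st.py
```

```text
18.9167 tray [-60.7  79.9] z 33.1 yaw -0.06 q [-0.001  0.646  0.764 -0.002] F [-0.8 -0.4 -0.5] j [ 0.32  0.26 -0.61  0.7   0.    1.73] -0.0005124014139639744
```

{"api": "jog_arm", "payload": {
  "motion": [
    [0,-0.001,0.004,0,0,0,1],
    [0,0,0.004,0,0,0,1],
    [-0.001,0,0,0,0,0,1],
    [-0.001,0,0,0,0,0,1],
    [0,0,0,0,0,0,1]
  ]
}}

```text
time: 19.33
tool_pos: [451.3, 147.6, 27.6]
tcp_rot: [0.0, 0.646, 0.763, 0.0]
wrist_force: [0.1, -0.1, -0.4]
finger_gap: -0.002
gripper_force: 0.0
```

{"api": "jog_arm", "payload": {
  "motion": [
    [-0.001,0,0,0,0,0,1],
    [0,0,0,0,0,0,1]
  ]
}}

```text
time: 19.5
tool_pos: [451.4, 146.6, 27.4]
tcp_rot: [0.0, 0.646, 0.763, 0.0]
wrist_force: [0.7, 0.3, 0.5]
finger_gap: -0.001
gripper_force: 0.0
```

{"api": "jog_arm", "payload": {
  "motion": [
    [-0.001,0,0,0,0,0,1],
    [0,0,0,0,0,0,1]
  ]
}}

```text
time: 19.67
tool_pos: [451.3, 145.6, 27.2]
tcp_rot: [0.0, 0.646, 0.763, 0.0]
wrist_force: [-0.3, 0.4, 0.1]
finger_gap: -0.0
gripper_force: 0.0
```

```bash
python3 st.py
```

```text
19.6667 tray [-59.7  75.4] z 27.2 yaw -0.11 q [0.    0.646 0.763 0.   ] F [-0.3  0.4  0.1] j [ 0.31  0.27 -0.62  0.68 -0.    1.72] -8.559639291782973e-05
```

{"api": "jog_arm", "payload": {
  "motion": [
    [0.003,-0.002,0,0,0,0,1],
    [0,0,0.002,0,0,0,1],
    [0,0,0.0015,0,0,0,1],
    [-0.001,0,0,0,0,0,1],
    [-0.001,0,0,0,0,0,1],
    [0,0,0,0,0,0,1]
  ]
}}

```text
time: 20.17
tool_pos: [449.0, 146.2, 23.5]
tcp_rot: [-0.0, 0.646, 0.763, -0.0]
wrist_force: [0.7, -0.2, -0.2]
finger_gap: 0.0
gripper_force: 0.0
```

{"api": "jog_arm", "payload": {
  "motion": [
    [-0.001,0,0,0,0,0,1],
    [0,0,0,0,0,0,1]
  ]
}}

```text
time: 20.33
tool_pos: [449.3, 145.2, 23.6]
tcp_rot: [0.0, 0.646, 0.763, -0.0]
wrist_force: [-0.3, 0.3, 0.9]
finger_gap: -0.0
gripper_force: 0.0
```

{"api": "jog_arm", "payload": {
  "motion": [
    [-0.001,0,0,0,0,0,1],
    [0,0,0,0,0,0,1]
  ]
}}

```text
time: 20.5
tool_pos: [449.3, 144.7, 23.6]
tcp_rot: [-0.0, 0.646, 0.763, 0.0]
wrist_force: [-0.1, 1.8, 1.2]
finger_gap: -0.004
gripper_force: 1.0
```

{"api": "jog_arm", "payload": {
  "motion": [
    [-0.001,0,0,0,0,0,1],
    [0,0,0,0,0,0,1]
  ]
}}

```text
time: 20.67
tool_pos: [449.4, 144.5, 23.7]
tcp_rot: [-0.001, 0.646, 0.764, 0.001]
wrist_force: [-1.3, 4.1, 1.4]
finger_gap: 0.002
gripper_force: 2.7
```

```bash
python3 st.py
```

```text
20.6667 tray [-61.8  74.6] z 23.7 yaw -0.07 q [-0.001  0.646  0.764  0.001] F [-1.3  4.1  1.4] j [ 0.31  0.27 -0.63  0.67  0.    1.71] 0.001783764437410633
```

{"api": "jog_arm", "payload": {
  "motion": [
    [0.002,0,0,0,0,0,1],
    [0,0,-0.006,0,0,0,1],
    [-0.0035,0,0,0,0,0,1],
    [0,0,0.001,0,0,0,1],
    [0,0,0.001,0,0,0,1],
    [0,0,0,0,0,0,1]
  ]
}}

```text
time: 21.17
tool_pos: [449.7, 141.6, 27.3]
tcp_rot: [0.0, 0.646, 0.763, -0.0]
wrist_force: [-0.6, 0.5, -0.2]
finger_gap: 0.001
gripper_force: 0.0
```

{"api": "jog_arm", "payload": {
  "motion": [
    [0,0,0.001,0,0,0,1],
    [0,0,0,0,0,0,1]
  ]
}}

```text
time: 21.33
tool_pos: [450.2, 142.1, 26.7]
tcp_rot: [0.0, 0.646, 0.763, 0.0]
wrist_force: [-0.1, 1.1, 2.9]
finger_gap: 0.001
gripper_force: 1.4
```

```bash
python3 st.py
```

```text
21.3333 tray [-61.4  72.1] z 26.7 yaw -0.1 q [0.    0.646 0.763 0.   ] F [-0.1  1.1  2.9] j [ 0.31  0.27 -0.63  0.68  0.    1.71] 0.0006303323780942342
```

{"api": "jog_arm", "payload": {
  "motion": [
    [0.001,0,0.0005,0,0,0,1],
    [0.001,0,0,0,0,0,1],
    [0.0015,0,0,0,0,0,1],
    [0.0015,0,0,0,0,0,1]
  ]
}}

```text
time: 21.67
tool_pos: [449.0, 147.0, 26.0]
tcp_rot: [0.0, 0.646, 0.763, -0.0]
wrist_force: [0.2, -0.0, 2.1]
finger_gap: 0.001
gripper_force: 0.6
```

{"api": "jog_arm", "payload": {
  "motion": [
    [0.0015,0,0.0003,0,0,0,1],
    [0.002,0,0.0003,0,0,0,1],
    [0.002,0,0.0003,0,0,0,1]
  ]
}}

```text
time: 21.92
tool_pos: [447.6, 152.3, 24.9]
tcp_rot: [-0.0, 0.646, 0.763, -0.0]
wrist_force: [-0.2, -0.4, -0.4]
finger_gap: 0.0
gripper_force: 0.0
```

{"api": "jog_arm", "payload": {
  "motion": [
    [0.002,0,0.0003,0,0,0,1],
    [0.002,0,0.0003,0,0,0,1],
    [0.002,0,0.0003,0,0,0,1]
  ]
}}

```text
time: 22.17
tool_pos: [446.9, 158.2, 24.1]
tcp_rot: [0.0, 0.646, 0.763, -0.0]
wrist_force: [1.6, -6.5, 1.7]
finger_gap: -0.0
gripper_force: 3.7
```

```bash
python3 st.py; python3 wr.py pics/w7.png
```

```text
22.1667 tray [-62.   88.6] z 24.1 yaw -0.1 q [ 0.     0.646  0.763 -0.   ] F [ 1.6 -6.5  1.7] j [ 0.34  0.27 -0.63  0.67 -0.    1.74] -0.00016740654214957698
edge [54.39879805 54.67680397]
[437, 301, 16, 2, 19] x [27. 30. 33.] y [63.2 64.3 65.9] z [20. 22. 24.]
[526, 301, 34, 20, 416] x [81. 85. 90.] y [56.7 61.8 67. ] z [21. 26. 29.]
```

{"api": "jog_arm", "payload": {
  "motion": [
    [-0.003,0,-0.02,0,0,0,1],
    [0,0,-0.035,0,0,0,1],
    [0,0,-0.035,0,0,0,1],
    [-0.03,0,-0.01,0,0,0,1],
    [-0.035,0,0,0,0,0,1],
    [0,0,0,0,0,0,1]
  ]
}}

```text
time: 22.72
tool_pos: [459.9, 87.5, 125.6]
tcp_rot: [0.002, 0.647, 0.762, 0.0]
wrist_force: [-0.5, 0.3, -0.7]
finger_gap: -0.004
gripper_force: 0.0
```

```bash
cat >> wr.py <<'E'
# ascii height map (z) near standing ring, 3 mm cells: rows y, cols x
for yy in range(94,50,-3):
    print(yy,' '.join(("%2.0f"%np.nanmedian(Z[k]) if (k:=(abs(P[...,0]-xx)<1.5)&(abs(P[...,1]-yy)<1.5)).any() else ' .') for xx in range(-97,-34,3)))
E
python3 st.py; python3 wr.py pics/w8.png
```

```text
22.7167 tray [-61.   16.7] z 125.6 yaw -0.32 q [0.002 0.647 0.762 0.   ] F [-0.5  0.3 -0.7] j [ 0.19  0.14 -0.52  0.91 -0.    1.6 ] -0.0036482096712544764
edge [53.83525924 54.11893039]
[230, 111, 7, 55, 191] x [-101. -100.  -98.] y [56.  75.6 97.4] z [18. 19. 20.]
[259, 122, 50, 42, 656] x [-78. -57. -40.] y [58.3 67.9 87.2] z [ 7. 22. 29.]
[347, 122, 84, 33, 1040] x [-4. 29. 61.] y [64.6 75.6 87.5] z [ 7. 17. 25.]
[445, 145, 34, 19, 461] x [80. 87. 99.] y [56.8 63.1 68.1] z [ 8. 26. 29.]
[231, 168, 254, 6, 1028] x [-96.  -1.  97.] y [50.1 51.8 53.4] z [31. 33. 34.]
94  7  6  6  6  6  6  6  6  6  6  6  6  6  6  6  6  6  6  6  6  6
91  8  6  6  6  6  6  6  6  6  6  6  6  6  6  6  6  6  6  6  7  6
88  9  6  6  6  6  6  6  6  6 16 16 16  6  6  6  6  6  6  6  6  6
85  7  6  6  6  5  6  6  6 17  7  6  7 16  6  6  6  6  6  6  6  6
82  6  6  6  6  6  6  6 16  6  6  6  6  6 16  6  6  6  6  6  6  6
79  7  6  6  6  6  6 16 13  6  6  6  6  6 17  6  6  6  6  6  6  6
76  7  6  6  7  6  6 16  7  6  6  6  6  6 17  6  6  7  6  6  6  6
73  7  6  6  7  6  6  6 16  6  6  6  6  6 16  6  6  6  5  6  6  6
70  7  6  6  6  6  6  6 17 16  7  6  7 17  6  6  8  9 26 24  7  6
67  7  6  6  6  6  6  6  6  6 17 17 16 19 25 27 28 28 27 25 22  6
64  6  6  6  6  6  6  6  6  6  6  6  6 20 25 27 28 28 28 26 22  6
61  7  6  6  6  6  6  6  6  6  6  6  6 19 25 26 28 28 28 26 24  6
58  8  6  6  6  6  6  6  6  6  6  6  6  6 23 26 27 29  6  6  6  6
55 16 17 11 16 12 17 17 12 17 15 13 18 12 19 16 18 13 12 13 13 15
52 33 33 33 33 33 33 33 33 33 33 33 33 33 33 32 33 33 33 33 33 33
```

The ring now stands clear of the wall, at y 58–70. Next I check the cover angle and move over to its outer side.

{"api": "jog_arm", "payload": {
  "motion": [
    [0.025,0.01,-0.01,0,0,0,1],
    [0.026,0.013,-0.005,0,0,0,1],
    [0.026,0.013,0,0,0,0,1],
    [0.026,0.013,0,0,0,0,1],
    [0.026,0.012,0,0,0,0,1],
    [0,0,0,0,0,0,1]
  ]
}}

```text
time: 23.27
tool_pos: [498.1, 233.7, 138.8]
tcp_rot: [-0.001, 0.644, 0.765, 0.001]
wrist_force: [0.5, 0.1, 0.4]
finger_gap: -0.002
gripper_force: 0.0
```

```bash
cat > cov.py <<'E'
exec(open("st.py").read())
for n in ("scene","top"):
    c=read_camera(n); W=cloud(c); P=to_tray(W); Z=W[...,2]
    y,z=P[...,1],Z
    for lo,hi in ((-95,-40),(40,95)):
        m=(P[...,0]>lo)&(P[...,0]<hi)&(np.hypot(y-103.5,z-35.5)<60)&(np.hypot(y-103.5,z-35.5)>15)&(z>37)&(y>50)
        t=np.arctan2(z[m]-35.5,103.5-y[m]); print(n,lo,m.sum(),np.round(np.percentile(t,[10,50,90]),2) if m.any() else "")
v=recognise("top","cap_vial"); print([np.round(to_tray(world(c,d["at"]))) for d in v[:1]])
E
python3 cov.py
```

```text
23.2667 tray [  1.1 154.4] z 138.8 yaw 0.14 q [-0.001  0.644  0.765  0.001] F [0.5 0.1 0.4] j [ 0.44  0.27 -0.32  0.98  0.    1.84] -0.002061013194139723
scene -95 225 [1.77 1.8  1.83]
scene 40 23 [1.79 1.82 1.86]
top -95 77 [1.67 1.72 1.75]
top 40 173 [1.69 1.73 1.79]
[]
```

{"api": "jog_arm", "payload": {
  "motion": [
    [-0.004,0,0.02,0,0,0,1],
    [0,0,0.022,0,0,0,1],
    [0,0,0.015,0,0,0,1],
    [0,0,0.005,0,0,0,1],
    [0,0,0,0,0,0,1]
  ]
}}

```text
time: 23.83
tool_pos: [496.1, 223.1, 75.9]
tcp_rot: [-0.001, 0.646, 0.763, -0.002]
wrist_force: [0.0, 0.4, 0.2]
finger_gap: -0.0
gripper_force: 0.0
```

```bash
python3 st.py
```

```text
23.8333 tray [ -2.6 144.3] z 75.9 yaw -0.16 q [-0.001  0.646  0.763 -0.002] F [0.  0.4 0.2] j [ 0.42  0.33 -0.41  0.84 -0.    1.83] -0.00026423566573389735
```

{"api": "jog_arm", "payload": {
  "motion": [
    [-0.007,0,0,0,0,0,1],
    [-0.008,0,0,0,0,0,1],
    [-0.008,0,0,0,0,0,1],
    [-0.008,0,0,0,0,0,1],
    [-0.008,0,0,0,0,0,1],
    [-0.007,0,0,0,0,0,1],
    [-0.003,0,0,0,0,0,1],
    [0,0,0,0,0,0,1]
  ]
}}

```text
time: 24.5
tool_pos: [506.0, 175.2, 77.3]
tcp_rot: [0.0, 0.646, 0.763, -0.0]
wrist_force: [-0.3, 1.0, -0.8]
finger_gap: -0.0
gripper_force: 0.0
```

```bash
python3 cov.py
```

```text
24.5 tray [-0.8 95.4] z 77.3 yaw -0.17 q [ 0.     0.646  0.763 -0.   ] F [-0.3  1.  -0.8] j [ 0.33  0.31 -0.43  0.84 -0.    1.74] -0.00047673485823481105
scene -95 554 [1.15 1.19 1.23]
scene 40 363 [1.15 1.19 1.24]
top -95 0 
top 40 0 
[]
```

{"api": "jog_arm", "payload": {
  "motion": [
    [-0.005,0,0.003,0,0,0,1],
    [-0.005,0,0.003,0,0,0,1],
    [-0.004,0,0.0045,0,0,0,1],
    [-0.004,0,0.0045,0,0,0,1],
    [-0.003,0,0.005,0,0,0,1],
    [-0.0025,0,0.005,0,0,0,1],
    [-0.001,0,0.004,0,0,0,1],
    [0,0,0,0,0,0,1]
  ]
}}

```text
time: 25.32
tool_pos: [509.1, 151.5, 47.1]
tcp_rot: [-0.001, 0.646, 0.763, -0.001]
wrist_force: [-0.2, -0.8, -1.2]
finger_gap: -0.0
gripper_force: 0.0
```

```bash
python3 cov.py
```

```text
25.3167 tray [-1.7 71.5] z 47.1 yaw -0.12 q [-0.001  0.646  0.763 -0.001] F [-0.2 -0.8 -1.2] j [ 0.29  0.34 -0.47  0.77 -0.    1.69] -0.00017911313639189152
scene -95 612 [0.23 0.27 0.32]
scene 40 394 [0.21 0.26 0.32]
top -95 0 
top 40 0 
[array([ 38., 207.])]
```

{"api": "jog_arm", "payload": {
  "motion": [
    [-0.001,0,0.003,0,0,0,1],
    [0,0,0.003,0,0,0,1],
    [0,0,0.001,0,0,0,1],
    [0,0,0,0,0,0,1]
  ]
}}

```text
time: 25.8
tool_pos: [509.9, 151.0, 41.0]
tcp_rot: [-0.0, 0.646, 0.763, -0.0]
wrist_force: [0.4, -0.6, 0.5]
finger_gap: -0.002
gripper_force: 0.0
```

{"api": "jog_arm", "payload": {
  "motion": [
    [0,0,0.001,0,0,0,1],
    [0,0,0,0,0,0,1]
  ]
}}

```text
time: 25.97
tool_pos: [510.0, 151.0, 40.1]
tcp_rot: [-0.0, 0.646, 0.763, -0.0]
wrist_force: [-0.1, 0.7, -0.2]
finger_gap: -0.0
gripper_force: 0.0
```

{"api": "jog_arm", "payload": {
  "motion": [
    [0,0,0.001,0,0,0,1],
    [0,0,0,0,0,0,1]
  ]
}}

```text
time: 26.13
tool_pos: [510.1, 151.0, 39.2]
tcp_rot: [-0.0, 0.646, 0.763, -0.0]
wrist_force: [0.4, 0.1, -0.1]
finger_gap: 0.001
gripper_force: 0.0
```

```bash
python3 cov.py
```

```text
26.1333 tray [-0.8 71. ] z 39.2 yaw -0.1 q [-0.     0.646  0.763 -0.   ] F [ 0.4  0.1 -0.1] j [ 0.29  0.35 -0.48  0.75  0.    1.69] 0.0006634759506418386
scene -95 430 [0.05 0.08 0.13]
scene 40 258 [0.05 0.08 0.13]
top -95 0 
top 40 0 
[array([ 40., 208.])]
```

{"api": "jog_arm", "payload": {
  "motion": [
    [0,0,0.001,0,0,0,1],
    [0,0,0.0005,0,0,0,1],
    [0,0,0,0,0,0,1]
  ]
}}

```text
time: 26.53
tool_pos: [510.2, 151.0, 37.7]
tcp_rot: [0.0, 0.646, 0.763, 0.0]
wrist_force: [0.2, -0.5, -0.8]
finger_gap: 0.0
gripper_force: 0.0
```

{"api": "jog_arm", "payload": {
  "motion": [
    [0,0,0.0007,0,0,0,1],
    [0,0,0,0,0,0,1]
  ]
}}

```text
time: 26.7
tool_pos: [510.2, 151.0, 37.1]
tcp_rot: [0.0, 0.646, 0.763, 0.0]
wrist_force: [-0.4, -0.3, -0.3]
finger_gap: 0.001
gripper_force: 0.1
```

{"api": "jog_arm", "payload": {
  "motion": [
    [0,0,0.0007,0,0,0,1],
    [0,0,0,0,0,0,1]
  ]
}}

```text
time: 26.87
tool_pos: [510.2, 151.0, 37.0]
tcp_rot: [0.0, 0.646, 0.763, 0.0]
wrist_force: [-2.6, -1.1, 7.0]
finger_gap: -0.001
gripper_force: 3.5
```

{"api": "jog_arm", "payload": {
  "motion": [
    [0,0,0.0007,0,0,0,1],
    [0,0,0,0,0,0,1],
    [0,0,0,0,0,0,1]
  ]
}}

```text
time: 27.12
tool_pos: [510.2, 151.0, 36.9]
tcp_rot: [0.0, 0.646, 0.763, 0.0]
wrist_force: [-3.6, -1.2, 13.4]
finger_gap: 0.003
gripper_force: 6.6
```

{"api": "jog_arm", "payload": {
  "motion": [
    [0,0,-0.015,0,0,0,1],
    [0,0,-0.035,0,0,0,1],
    [0,0,-0.035,0,0,0,1],
    [-0.03,0,-0.03,0,0,0,1],
    [-0.03,0,-0.02,0,0,0,1],
    [-0.03,0,0,0,0,0,1],
    [0,0,0,0,0,0,1],
    [0,0,0,0,0,0,1]
  ]
}}

```text
time: 27.78
tool_pos: [525.2, 61.7, 170.4]
tcp_rot: [0.0, 0.647, 0.763, 0.0]
wrist_force: [-1.5, -0.5, -0.0]
finger_gap: 0.002
gripper_force: 0.0
```

```bash
python3 - <<'E'
exec(open("st.py").read())
c=read_camera("scene"); W=cloud(c); P=to_tray(W); x,y,Z=P[...,0],P[...,1],W[...,2]
for yy in range(40,106,5):
    print(yy,[round(float(np.nanmedian(Z[k])),1) if (k:=(abs(y-yy)<2.5)&(x>a)&(x<b)).any() else None for a,b in ((-95,-50),(-50,0),(0,50),(50,95))])
for n in ("dropper","mould_cup","cap_vial"):
    print(n,[(round(d["conf"],2),np.round(world(c,d["at"])).tolist()) for d in recognise("scene",n)[:2]])
E
```

```text
27.7833 tray [ -0.9 -19.6] z 170.4 yaw -0.26 q [0.    0.647 0.763 0.   ] F [-1.5 -0.5 -0. ] j [ 0.12  0.21 -0.32  1.04  0.    1.52] 0.0018932620787710497
40 [31.6, 31.3, 31.7, 30.9]
45 [32.6, 37.2, 37.5, 35.1]
50 [37.3, 37.4, 37.3, 37.3]
55 [35.4, 36.2, 36.2, 36.4]
60 [36.0, 36.1, 36.0, 36.4]
65 [36.0, 36.4, 35.7, 36.1]
70 [36.1, 36.3, 36.0, 36.1]
75 [35.7, 36.5, 36.3, 36.5]
80 [35.9, 36.3, 36.4, 36.3]
85 [36.2, 36.3, 36.1, 35.8]
90 [36.2, 36.4, 36.2, 36.0]
95 [36.4, 36.1, 36.4, 36.2]
100 [37.2, 37.0, 37.1, 37.3]
105 [20.8, 19.9, 20.1, 21.2]
dropper [(0.93, [597.0, -64.0, 61.0])]
mould_cup [(0.59, [509.0, -100.0, 15.0])]
cap_vial [(0.92, [515.0, 303.0, 63.0])]
```

The cover is level and shut, the bottle, cup and vial have not moved, and the arm is clear, so I hand the job in.

```bash
python3 -c "
from station import *
print(finish_job())"
```

```text
the job is handed in; nothing more can be done
None
```

The job is handed in (no verdict came back): all six rings were swept into the channel and the cover pushed shut, level across its width by the scene camera's depth; the bottle, cup and vial read where they were.

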